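# Clamp a turned shaft in a clamshell drill jig and hold the locating pin home

### The arm

A 6-joint arm with a two-finger parallel gripper is mounted at the origin on the work surface. World frame = base frame: x ahead of the robot, y to its left, z up, the work surface at z = 0. Lengths are in m, angles in rad, forces in N, time in s.
With the tool pointing down it reaches from about 0.25 to 0.725 m from the base axis. Payload 4 kg.
Tool frame: the origin (TCP) lies at the very end of the fingers, on their centre line; the grasp point (between the pads) lies 19 mm behind it; z points along the fingers, y is the line along which they close (so a half turn about z gives the same grasp; the last joint's range is limited). The gripper opens to 85 mm and grips with 20 to 120 N. Pads are 22 mm wide; open, the fingers measure 114 mm over their backs; the gripper's body (76 mm by 85 mm) begins 54 mm behind the grasp point. The pads swing forward as they close: fully open they stand 13 mm farther back than shut.
Start: joints at [-1.149, 0.241, 0.005, 1.335, 0, 1.571], TCP at [0.205, -0.456, 0.231] pointing down, gripper open.
Joint ranges: [-2.72, 2.72], [-1.05, 1.87], [-1.09, 1.28], [-1.99, 2.15], [-1.42, 1.44], [-3.14, 3.14]. Speed limits (rad/s): [2.79, 2.79, 3.14, 3.14, 3.14, 3.14].

### API

Orientations are given as a unit quaternion [x, y, z, w].
In Python, from workcell import telemetry, vision, workorder gives the robot as it stands.
- The arm moves only by the shell command python3 -m inch 'ROWS'. ROWS is JSON, a list of rows, each a list of 3 entries, a list of its own where there are three numbers: the turn, a rotation vector about the tool's x, y, z scaled (see below), then the shift along the tool's x, y, z scaled (see below), then the closure, from -1 (fully open) to 1 (shut). A call has 1 to 10 rows; each row shifts and turns the commanded pose from where the row before left it, along the tool's axes as they then stand; what a row does not reach is not made up. The controller multiplies each number of a shift by 0.3 m and each number of a turn by 360 degrees. A row lasts 1/12 s, in which the tool goes at most 41.7 mm and 7.16 degrees, less where a joint would pass 70% of its speed; a pose out of reach is approached as far as the arm can. A call with a number of a shift or a turn outside -1 to 1 is refused whole. A call with a gripper value outside its range is refused whole. The fingers move at their own pace and stop on an object; the grip force is fixed at half the most. Time passes only in rows, so rows that do not move let the fingers close. It gives the time, the measured TCP pose, the force, the opening and the grip force at its end, in the units of the state.
- telemetry.get_obs(): the state, without advancing time (a new reading comes with each control period).
- vision.camera(name): name is "scene" or "top" or "wrist"; returns a dict with "img" (480x640x3 uint8, red, green, blue), "fov_y" (degrees; the focal length in pixels is half the picture's height over the tangent of half this angle, whatever the lens; pixels are square), "cx", "cy" (the principal point, pixels), "D" ([k1, k2, p1, p2, k3] as OpenCV has them; the pictures are not rectified), "pose" (4x4, takes a point from camera to world coordinates). Camera axes: x right, y up, looking along -z (the intrinsics and any distortion apply to the point x, -y, -z); pixel columns grow to the right and rows downward; lengths in m; the calibration is good to about 2 mm. A picture is of the moment at which its call begins. There is no depth.
- workorder.job_done(): hands the job in; it is judged then, once.
The state is a dict: "clock": time; "joint_pos": joint angles; "joint_vel": joint speeds; "tau": joint torques, N m; "eef_pos": TCP position; "tool_rot": TCP orientation; "ft_force": force on the tool from outside, world axes, zero at the start; "ft_torque": the same for the moment, N m; "grip_width": finger opening in m; "grasp_force": force on a finger pad.
Only numpy, scipy, OpenCV 4.12 (cv2) and the standard library are available. Lean on these libraries where they do the work, as an engineer would, in place of code of your own. Each camera call takes 0.05 s, during which the arm holds its last target. There are 200 camera calls.

### The job

Slide the jig's end jaw along its track until it pushes the turned shaft firmly up against the end stop, and leave it there; then swing the hinged leaf down over the shaft. Finally take the locating pin from its stand, push it down through the leaf and into the base hole until its flange forces the sprung leaf fully shut, and finish while still holding or pressing the pin down hard enough that the leaf stays fully shut, because it springs ajar when let go. Leave the other things on the bench where they are.

Things in the scene. Friction and masses are not known exactly. Their poses are not given: they have to be found in the camera images.
- jig: Fixed drill jig: green foot 150 mm wide (jig x -170 to +65), two dark steel cheeks (x -45 to +45, tops 40 mm up), between them a 17 mm wide nest, floor 22 mm up. Origin at bench level under the nest's middle; x runs along the nest from the sliding jaw to the end stop (stop face at x +45, 50 mm wide, top 38 mm up), y to the hinge side, z up.
- base_hole (a point): Mouth of the vertical hole through the cheek away from the hinge, at jig x 0, y -45, z 40 mm; 11.5 mm diameter, 28 mm deep, with a 2 mm chamfer. Same axes as the jig.
- hinge (a point): Middle of the leaf's hinge axis, at jig x 0, y +62, z 40.5 mm; the axis runs along the jig's x. Same axes as the jig.
- leaf (a joint): Hinged aluminium leaf, rad: 0 shut and level, from the hinge towards jig -y; grows as the free edge swings up (1.57 upright, at most 1.9). Plate 8 mm thick, 70 mm wide along the hinge, 137 mm long from the axis; inner face passes through the axis. Friction 0.1 N m: stays where left. Below about 0.07 its shoe meets the shaft: 4 to 6 N at the hole shuts it; let go, it springs back.
- leaf_hole (a point): Centre of the hole through the leaf, on its outer (upper when shut) face, 107 mm from the hinge axis; 14 mm diameter. Stands over base_hole when the leaf is shut. Axes: x along the hinge, z out of the leaf's outer face, y towards the hinge.
- shoe (a joint): Travel of the brass spring shoe (26 x 12 mm) under the leaf, 62 mm from the hinge axis, m: 0 fully out (6.5 mm below the leaf's inner face), about 0.004 when the leaf is shut on the shaft. It presses on the shaft with about 4 N at first touch and 8 N when shut.
- jaw (a joint): Opening of the sliding end jaw, m: its face stands 85 mm plus this value from the stop face, so it reads 0.005 when the 90 mm shaft is nipped between jaw and stop; 0.045 at most. It has a sliding friction of 2.5 N and stays where it is left.
- jaw_post (a point): Centre of the top of the jaw's upright grip post, 16 mm along the jig's x, 18 mm along its y, top 80 mm above the bench and standing 42 mm above the jaw's block (34 x 30 mm, top 38 mm up). Same axes as the jig. It stands 55 mm behind the jaw's face. Move it towards the jig's +x to close.
- jaw_face (a point): Middle of the jaw's contact face, 30 mm above the bench. Same axes as the jig.
- shaft: Loose turned steel shaft lying in the nest along the jig's x, 90 mm long, 16 mm diameter, with 10 mm long journals of 11 mm diameter at both ends; 0.12 kg. Origin midway along it at its underside; its x axis is its length (either end is the same). It starts 3 to 12 mm short of the stop; against the stop its origin is at jig x 0.
- pin: Loose steel pin upright in its stand, 72 mm tall, about 0.07 kg: shank 10 mm diameter, 34 mm long, chamfered tip; then a flange 28 mm diameter, 5 mm thick; then a round grip 20 mm diameter, 33 mm tall. Origin at the tip, z up along the pin. Home: tip 14.5 mm above the bench, flange on the shut leaf's top (48.5 mm).
- stand: Fixed dark wooden block 60 x 60 x 42 mm, with a 12 mm hole in the middle of its top in which the pin stands, flange on the block. Origin at the centre of its underside. It is to the left or to the right of the jig.
- dome: Bystander: glass dust cover with a knob, 72 mm diameter, 55 mm tall; origin at the centre of its underside. It stands on the side of the jig where the pin's stand is not.
- dial: Bystander: dial gauge on a grey foot 70 x 55 mm, 90 mm tall; origin at the centre of its underside.
- bush: Bystander: flanged brass bush, 48 mm diameter, 24 mm tall; origin at the centre of its underside.
- tin: Bystander: open blue tin 75 x 120 x 24 mm; origin at the centre of its underside.
Mind the look-alikes: they are no part of the job. Leave any purple or red look-alike of the pin alone.

How it is judged:
By the outcome, as a careful person would: the job done as asked, in the order asked, and still so for the second after the job is handed in, while the arm keeps its last pose, push and grip.
It also fails if it takes over 72 s, if anything falls off the work surface, if the arm or the gripper's body presses on something with over 40 N, if the wrist force passes 120 N, or if a joint passes its speed limit or range.

## Working session

There is one attempt and no reset: what is moved stays moved. The work goes in short steps, Python scripts to look and compute and a shell command to move; the robot and the scene stay as the last step left them, time stands still between calls to the robot, and variables do not carry over. Pictures are saved under pics/ and viewed, at most 10 in all, crops included, and the job is handed in when it is done.

```bash
mkdir -p pics; ls; cat > h.py <<'E'
import numpy as np, cv2
from workcell import telemetry, vision, workorder
def cam(n,save=None):
    c=vision.camera(n)
    if save: cv2.imwrite('pics/'+save,c['img'][:,:,::-1])
    return c
def K(c):
    f=240/np.tan(np.radians(c['fov_y'])/2)
    return np.array([[f,0,c['cx']],[0,f,c['cy']],[0,0,1]]),np.array(c['D'],float)
def pix2z(c,uv,z):
    k,D=K(c);P=np.array(c['pose'])
    p=cv2.undistortPoints(np.array(uv,float).reshape(-1,1,2),k,D).reshape(-1,2)
    d=np.c_[p[:,0],-p[:,1],-np.ones(len(p))]@P[:3,:3].T
    o=P[:3,3]; z=np.broadcast_to(z,(len(p),))
    return o+d*((z-o[2])/d[:,2])[:,None]
def proj(c,X):
    k,D=K(c);P=np.array(c['pose'])
    q=(np.atleast_2d(X)-P[:3,3])@P[:3,:3]; q=q*[1,-1,-1]
    return cv2.projectPoints(q.reshape(-1,1,3),np.zeros(3),np.zeros(3),k,D)[0].reshape(-1,2)
E
python3 - <<'E'
from h import *
np.set_printoptions(precision=4,suppress=True)
for n in('scene','top'):
    c=cam(n,n+'0.png');print(n,c['fov_y'],c['cx'],c['cy'],c['D']);print(np.array(c['pose']))
o=telemetry.get_obs();print(o)
E
```

```text
pics
scene 42.17959198556563 332.7568438572376 236.16423636458953 [-0.1178  0.      0.      0.      0.    ]
[[ 0.7856 -0.3716  0.4946  1.0719]
 [ 0.6182  0.4408 -0.6507 -0.7694]
 [ 0.0238  0.817   0.5761  0.7284]
 [ 0.      0.      0.      1.    ]]
top 50.48464091233021 324.20732596006826 244.0569183165737 [0.009 0.    0.    0.    0.   ]
[[-0.0071  0.9835 -0.1806  0.3605]
 [-1.     -0.0071  0.001  -0.0346]
 [-0.0003  0.1806  0.9836  0.9231]
 [ 0.      0.      0.      1.    ]]
{'clock': 0.1, 'joint_pos': array([-1.149 ,  0.2413,  0.0039,  1.3352,  0.    ,  1.5708]), 'joint_vel': array([ 0.0004, -0.0003,  0.0026, -0.0002,  0.0003,  0.0006]), 'tau': array([  0.0004, -37.3138,  25.301 ,   0.0109,   0.    ,   0.    ]), 'eef_pos': array([ 0.2045, -0.4557,  0.2305]), 'tool_rot': array([ 0.9778,  0.2093, -0.0002, -0.0009]), 'ft_force': array([ 0.0825,  1.0557, -0.4997]), 'ft_torque': array([ 0.0187,  0.01  , -0.0469]), 'grasp_force': 0.0, 'grip_width': 0.08525346162238867}
```

View pics/scene0.png

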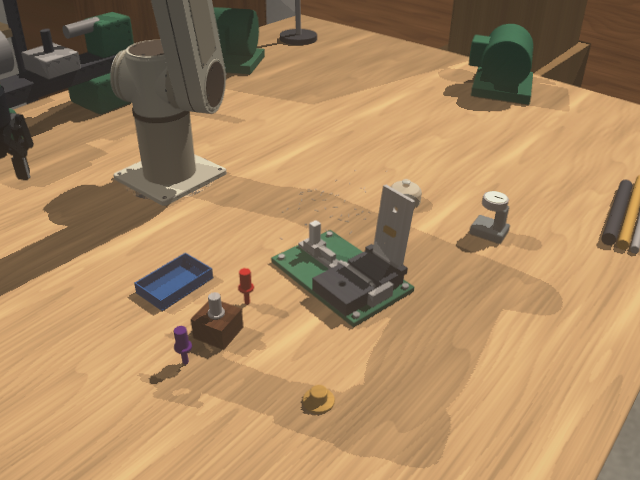

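View pics/top0.png

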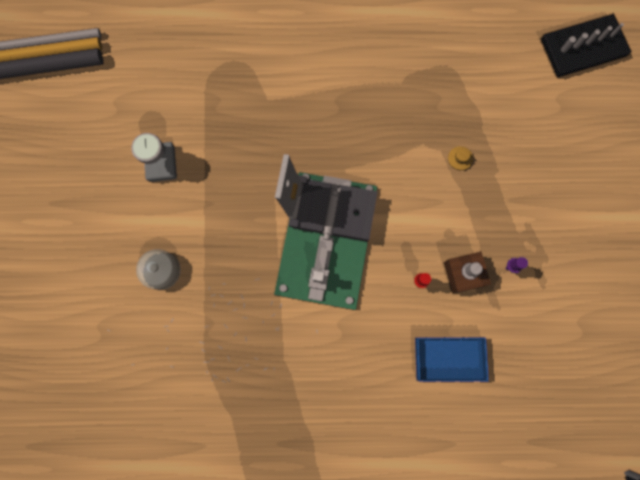

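The grey pin stands in the dark block at top (472,270) / scene (215,303). The look-alikes are red at top (423,281) and purple at top (517,265). Only the grey one is in the stand. Next I'll enlarge the jig and stand to confirm this and to measure.

```bash
python3 - <<'E'
from h import *
im=cv2.imread('pics/top0.png')
a=cv2.resize(im[145:315,268:388],None,fx=3.4,fy=3.4,interpolation=cv2.INTER_CUBIC)
b=cv2.resize(im[235:305,408:535],None,fx=3,fy=3,interpolation=cv2.INTER_CUBIC)
o=np.zeros((600,800,3),np.uint8);o[:a.shape[0],:a.shape[1]]=a
o[:b.shape[0],412:412+b.shape[1]]=b[:,:388]
s=cv2.imread('pics/scene0.png')
b=cv2.resize(s[180:330,265:420],None,fx=2.5,fy=2.5,interpolation=cv2.INTER_CUBIC)
o[220:220+b.shape[0],412:800]=b[:,:388]
cv2.imwrite('pics/crop0.png',o)
E
```

```text
(no output)
```

View pics/crop0.png

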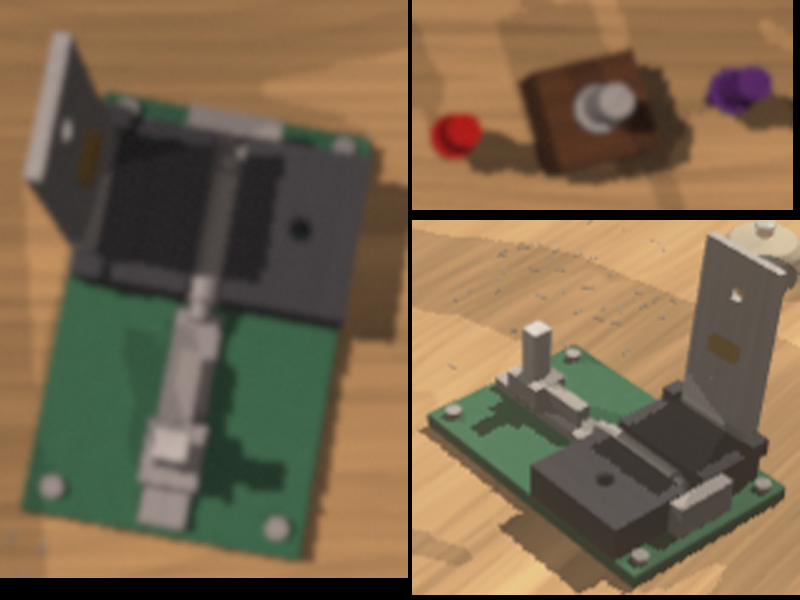

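```bash
cat > fit.py <<'E'
from h import *
from scipy.optimize import least_squares
np.set_printoptions(precision=4,suppress=True)
ct=cam('top');cs=cam('scene')
T=lambda p:(np.array(p,float)+.5)/3.4-.5+[268,145]
S=lambda p:(np.array(p,float)-[412,220]+.5)/2.5-.5+[265,180]
# (cam, pixel, kind)
obs=[('t',T((300,229)),'bh'),('s',S((606,480)),'bh'),('t',T((171,442)),'post'),('s',S((537,328)),'post'),
('t',T((23,510)),'f--+'),('t',T((303,558)),'f---'),('t',T((374,140)),'f-+-'),
('s',S((428,415)),'f---'),('s',S((785,490)),'f-++'),('s',S((634,578)),'f-+-'),('s',S((574,345)),'f--+'),
('s',S((737,296)),'lh'),('s',S((708,235)),'e-'),('s',S((788,276)),'e+'),
('t',T((69,132)),'lh')]
def pts(k,v):
    x,y,a,h,jx,th=v[:6]
    if k=='bh': q=[0,-.045,.04]
    elif k=='post': q=[jx,0,.08]
    elif k[0]=='f': q=[.065 if k[2]=='+' else -.17,.075 if k[3]=='+' else -.075,h]
    else:
        r=.107 if k=='lh' else .137; xx=0 if k=='lh' else (-.035 if k=='e-' else .035); n=0 # inner face
        q=[xx,.062-r*np.cos(th),.0405+r*np.sin(th)]
    c,s=np.cos(a),np.sin(a)
    return np.array([x+c*q[0]-s*q[1],y+s*q[0]+c*q[1],q[2]])
def res(v):
    return np.concatenate([proj(ct if o[0]=='t' else cs,pts(o[2],v)+(0 if o[0]=='t' else np.r_[v[6:8],0]))[0]-o[1] for o in obs]+[v[6:8]*300])
r=least_squares(res,[.5,-.03,-.15,.01,-.12,1.7,0,0],loss='soft_l1')
print(r.x);print(r.fun[:-2].reshape(-1,2).round(1).tolist())
g=lambda *q:pts('bh',r.x)
v=r.x;c,s=np.cos(v[2]),np.sin(v[2])
R=np.array([[c,-s],[s,c]])
for n,q in dict(bh=(0,-.045),post=(v[4],0),hinge=(0,.062)).items(): print(n,v[:2]+R@q)
# pin: grip top centre z .042+.038
B=lambda p:(np.array(p,float)-[412,0]+.5)/3-.5+[408,235]
print('pin top(t)',pix2z(ct,[B((613,101))],.080),'flange',pix2z(ct,[B((596,107))],.047))
print('pin scene',pix2z(cs,[[214.5,296.5]],.080)-np.r_[v[6:8],0])
print('stand corners',pix2z(ct,[B((632,52)),B((656,130)),B((553,174)),B((527,82))],.042))
E
python3 fit.py
```

```text
[ 0.5892 -0.0501 -0.1895  0.0107 -0.1286  1.6769  0.001   0.0002]
[[1.0, -0.2], [-0.3, 0.1], [0.7, 0.4], [0.2, 0.4], [-0.8, 0.2], [-0.5, 1.4], [0.1, -0.7], [-0.7, 0.2], [1.1, -0.5], [0.3, 0.8], [0.6, 0.0], [0.1, -1.3], [-0.0, -0.3], [-2.7, -0.1], [-0.4, -1.2]]
bh [ 0.5807 -0.0943]
post [ 0.463  -0.0258]
hinge [0.6009 0.0108]
pin top(t) [[ 0.4724 -0.2861  0.08  ]] flange [[ 0.4733 -0.2859  0.047 ]]
pin scene [[ 0.4733 -0.2887  0.08  ]]
stand corners [[ 0.5062 -0.3103  0.042 ]
 [ 0.4603 -0.3213  0.042 ]
 [ 0.4353 -0.2603  0.042 ]
 [ 0.4889 -0.2481  0.042 ]]
```

The fit residuals are about 1 px. The jig is at (0.589,-0.050) with yaw -10.9°, and the jaw opening is about 34 mm. The enlarged crop shows the steel pin in the wooden block; red and purple stand outside it. I'll turn the tool so that tool x = jig y and tool y = jig x, then move over the jaw post.

```bash
cat > st.py <<'E'
# state in jig axes; distances to a jig-frame target (args: jx jy z in mm) in shift units
import sys
from h import *
from scipy.spatial.transform import Rotation as Ro
np.set_printoptions(precision=4,suppress=True)
J=np.array([.5892,-.0501]);a=-.1895
o=telemetry.get_obs();p=o['eef_pos'];R=Ro.from_quat(o['tool_rot']).as_matrix()
c,s=np.cos(a),np.sin(a);q=np.array([[c,s],[-s,c]])@(p[:2]-J)
print('t',round(o['clock'],2),'jig mm',(np.r_[q,p[2]]*1000).round(1),'yaw err deg',np.degrees(np.arctan2(R[1,0],R[0,0])-a-np.pi/2).round(2),'tilt',R[:,2].round(4),'F',o['ft_force'].round(1),'w',round(o['grip_width'],4),'gf',round(o['grasp_force'],1))
if len(sys.argv)>3:
    t=np.array(list(map(float,sys.argv[1:4])))/1000
    d=np.array([[c,-s],[s,c]])@t[:2]+J-p[:2];d=np.r_[d,t[2]-p[2]]
    print('shift units (tool)',(R.T@d/.3).round(4),'rows',(np.linalg.norm(d)/.0417).round(1))
E
python3 -m inch '[[[0,0,-0.019],[0,0,0],-1],[[0,0,-0.019],[0,0,0],-1],[[0,0,-0.019],[0,0,0],-1],[[0,0,-0.019],[0,0,0],-1],[[0,0,-0.019],[0,0,0],-1],[[0,0,-0.019],[0,0,0],-1],[[0,0,-0.019],[0,0,0],-1],[[0,0,-0.019],[0,0,0],-1],[[0,0,0],[0,0,0],-1]]'; python3 st.py -128.6 0 200
```

```text
clock: 0.95
eef_pos: [0.2046, -0.456, 0.2311]
tool_rot: [0.772, 0.636, 0.0, -0.0]
ft_force: [0.2, 0.1, -0.0]
grip_width: 0.0856
grasp_force: 0.0
t 0.95 jig mm [-301.2 -471.1  231.1] yaw err deg -0.14 tilt [-0.0002  0.0005 -1.    ] F [ 0.2  0.1 -0. ] w 0.0856 gf 0.0
shift units (tool) [1.5717 0.5714 0.1041] rows 12.1
```

```bash
python3 -m inch '[[[0,0,0],[0.06,0.022,0.004],-1],[[0,0,0],[0.12,0.044,0.008],-1],[[0,0,0],[0.12,0.044,0.008],-1],[[0,0,0],[0.12,0.044,0.008],-1],[[0,0,0],[0.12,0.044,0.008],-1],[[0,0,0],[0.12,0.044,0.008],-1],[[0,0,0],[0.12,0.044,0.008],-1],[[0,0,0],[0.12,0.044,0.008],-1],[[0,0,0],[0.12,0.044,0.008],-1],[[0,0,0],[0.12,0.044,0.008],-1]]' >/dev/null;  python3 -m inch '[[[0,0,0],[0.12,0.044,0.008],-1],[[0,0,0],[0.12,0.044,0.008],-1],[[0,0,0],[0.12,0.044,0.008],-1],[[0,0,0],[0.06,0.022,0],-1],[[0,0,0],[0,0,0],-1],[[0,0,0],[0,0,0],-1]]' >/dev/null; python3 st.py -128.6 0 200; python3 - <<'E'
from h import *
c=cam('wrist','wrist1.png');print(c['pose'].round(3).tolist())
J=np.array([.5892,-.0501]);a=-.1895
def W(x,y,z):return [J[0]+np.cos(a)*x-np.sin(a)*y,J[1]+np.sin(a)*x+np.cos(a)*y,z]
print(proj(c,[W(-.1286,0,.08),W(0,-.045,.04)]))
E
```

```text
t 2.28 jig mm [-127.6   -3.1  200.9] yaw err deg -0.23 tilt [-0.001  -0.0003 -1.    ] F [ 0.5 -1.  -0.3] w 0.0852 gf 0.0
shift units (tool) [ 0.0104 -0.0035  0.0031] rows 0.1
[[0.981, 0.183, 0.055, 0.476], [-0.191, 0.942, 0.276, 0.041], [-0.001, -0.281, 0.96, 0.344], [0.0, 0.0, 0.0, 1.0]]
[[327.22837988 231.45900939]
 [470.14673371 268.37665986]]
```

View pics/wrist1.png

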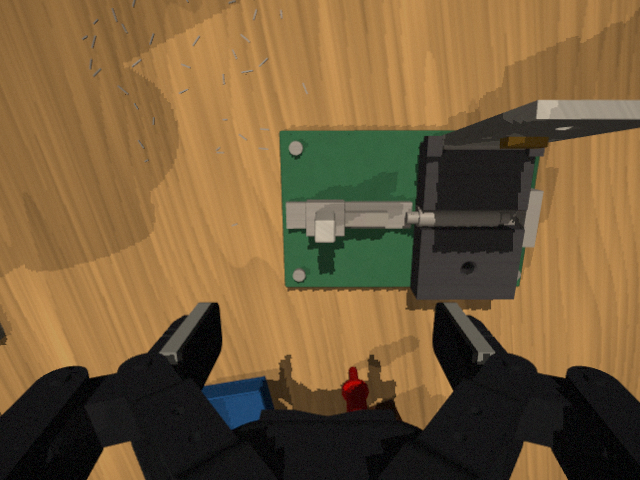

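The wrist view shows the post top at (325,231) and the base hole at (468,267). The predictions were (327,231) and (470,268), so they agree within about 2 mm. Now I descend and grip the post.

```bash
python3 -m inch '[[[0,0,0.0006],[0.010,-0.003,0.05],-1],[[0,0,0],[0,0,0.1],-1],[[0,0,0],[0,0,0.1],-1],[[0,0,0],[0,0,0.1],-1],[[0,0,0],[0,0,0.1],-1],[[0,0,0],[0,0,0.047],-1],[[0,0,0],[0,0,0],-1],[[0,0,0],[0,0,0],-1]]' >/dev/null; python3 st.py -128.6 0 52; python3 -m inch '[[[0,0,0],[0,0,0],1],[[0,0,0],[0,0,0],1],[[0,0,0],[0,0,0],1],[[0,0,0],[0,0,0],1],[[0,0,0],[0,0,0],1],[[0,0,0],[0,0,0],1],[[0,0,0],[0,0,0],1],[[0,0,0],[0,0,0],1],[[0,0,0],[0,0,0],1],[[0,0,0],[0,0,0],1]]' >/dev/null; python3 st.py -100 0 52
```

```text
t 3.0 jig mm [-129.2   -2.4   52. ] yaw err deg -0.64 tilt [-0.0021 -0.0001 -1.    ] F [0.4 0.5 0.5] w 0.0855 gf 0.0
shift units (tool) [ 0.0079  0.0019 -0.0001] rows 0.1
t 3.83 jig mm [-128.1   -0.9   52.9] yaw err deg -0.45 tilt [ 0.0007 -0.0001 -1.    ] F [-1.7  0.3  5.5] w 0.0147 gf 58.9
shift units (tool) [0.0037 0.0936 0.0029] rows 0.7
```

```bash
python3 -m inch '[[[0,0,0],[0,0.013,0],1],[[0,0,0],[0,0.013,0],1],[[0,0,0],[0,0.013,0],1],[[0,0,0],[0,0.013,0],1],[[0,0,0],[0,0.013,0],1],[[0,0,0],[0,0.013,0],1],[[0,0,0],[0,0,0],1],[[0,0,0],[0,0,0],1]]' >/dev/null; python3 st.py -100 0 52; for i in 1 2 3 4 5 6; do python3 -m inch '[[[0,0,0],[0,0.0033,0],1],[[0,0,0],[0,0,0],1]]'>/dev/null; python3 st.py; done
```

```text
t 4.5 jig mm [-104.4   -0.9   52.9] yaw err deg -0.44 tilt [ 0.0011  0.0001 -1.    ] F [-1.3  0.3  5.1] w 0.015 gf 59.1
shift units (tool) [0.0032 0.0146 0.003 ] rows 0.1
t 4.67 jig mm [-104.1   -0.9   52.9] yaw err deg -0.44 tilt [ 0.      0.0004 -1.    ] F [-3.9  0.6  6.7] w 0.0148 gf 59.4
t 4.83 jig mm [-103.2   -1.    52.9] yaw err deg -0.44 tilt [-0.0002  0.0004 -1.    ] F [-3.5  0.8  6.5] w 0.0151 gf 59.4
t 5.0 jig mm [-102.2   -1.    52.9] yaw err deg -0.44 tilt [-0.0002  0.0004 -1.    ] F [-2.9  0.3  7.2] w 0.0147 gf 59.4
t 5.17 jig mm [-101.3   -0.9   52.9] yaw err deg -0.44 tilt [-0.0002  0.0005 -1.    ] F [-3.1  1.6  7. ] w 0.0147 gf 59.4
t 5.33 jig mm [-100.4   -0.9   52.9] yaw err deg -0.43 tilt [-0.0004  0.0005 -1.    ] F [-2.4  1.1  7. ] w 0.0151 gf 59.5
t 5.5 jig mm [-100.4   -1.    52.9] yaw err deg -0.43 tilt [-0.0021  0.0009 -1.    ] F [-6.1  1.4  9.5] w 0.015 gf 59.7
```

```bash
for i in 1 2 3; do python3 -m inch '[[[0,0,0],[0,0.0033,0],1],[[0,0,0],[0,0,0],1],[[0,0,0],[0,0,0],1]]'>/dev/null; python3 st.py; done; python3 - <<'E'
from h import *
im=cam('top')['img'][:,:,::-1];s=cam('scene')['img'][:,:,::-1]
a=cv2.resize(im[165:315,270:390],None,fx=3.3,fy=3.3,interpolation=cv2.INTER_CUBIC)
b=cv2.resize(s[190:330,265:420],None,fx=2.5,fy=2.5,interpolation=cv2.INTER_CUBIC)
o=np.zeros((500,790,3),np.uint8);o[:a.shape[0],:a.shape[1]]=a;o[:b.shape[0],400:400+b.shape[1]]=b
cv2.imwrite('pics/nip.png',o)
E
```

```text
t 5.75 jig mm [-100.3   -1.    52.8] yaw err deg -0.43 tilt [-0.0037  0.0012 -1.    ] F [-9.1  1.8 11.5] w 0.0145 gf 60.1
t 6.0 jig mm [-100.2   -1.    52.9] yaw err deg -0.42 tilt [-0.0053  0.0016 -1.    ] F [-10.9   2.6  14.3] w 0.0148 gf 60.4
t 6.25 jig mm [-100.2   -1.    52.8] yaw err deg -0.42 tilt [-0.007   0.0019 -1.    ] F [-12.4   2.9  16.7] w 0.0151 gf 60.7
```

View pics/nip.png

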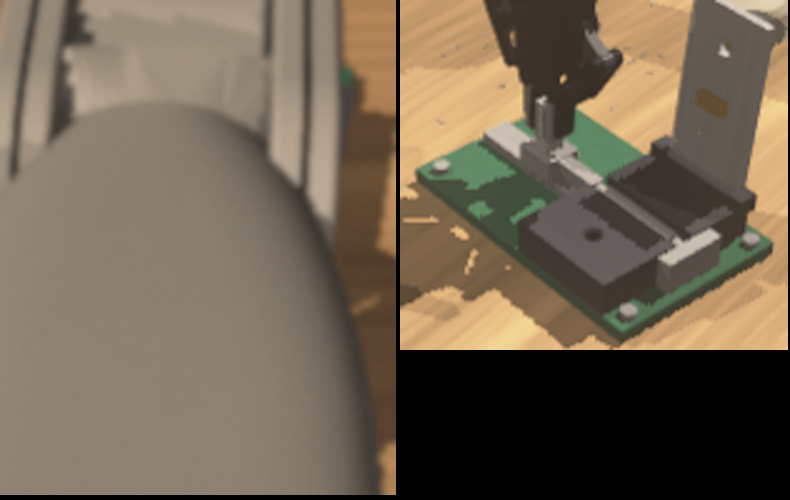

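The jaw is nipped with about 12 N at jig x -100, exactly where theory puts it; the scene view shows the shaft at the stop. Now I release, rise, and go behind the leaf with the fingers shut.

```bash
python3 -m inch '[[[0,0,0],[0,-0.006,0],-1],[[0,0,0],[0,0,0],-1],[[0,0,0],[0,0,0],-1],[[0,0,0],[0,0,0],-1],[[0,0,0],[0,0,0],-1],[[0,0,0],[0,0,-0.03],-1],[[0,0,0],[0,0,-0.1],-1],[[0,0,0],[0,0,-0.13],-1],[[0,0,0],[0,0,-0.13],-1],[[0,0,0],[0,0,-0.13],-1]]'; python3 -m inch '[[[0,0,0],[0,0,-0.13],-1],[[0,0,0],[0,0,-0.06],1],[[0,0,0],[0,0,0],1],[[0,0,0],[0,0,0],1]]' >/dev/null; python3 st.py 0 115 262
```

```text
clock: 7.18
eef_pos: [0.4925, -0.0329, 0.2104]
tool_rot: [0.773, 0.634, -0.0, -0.0]
ft_force: [0.9, -0.5, -0.3]
grip_width: 0.0855
grasp_force: 0.0
t 7.52 jig mm [-97.   -1.2 266.9] yaw err deg -0.48 tilt [ 0.0038 -0.0003 -1.    ] F [-0.   0.1 -1.1] w 0.0516 gf 0.0
shift units (tool) [0.39   0.32   0.0178] rows 3.6
```

```bash
python3 -m inch '[[[0,0,-0.0013],[0.078,0.064,0],1],[[0,0,0],[0.078,0.064,0],1],[[0,0,0],[0.078,0.064,0],1],[[0,0,0],[0.078,0.064,0],1],[[0,0,0],[0.078,0.064,0],1],[[0,0,0],[0,0,0.06],1],[[0,0,0],[0,0,0.1],1],[[0,0,0],[0,0,0.1],1],[[0,0,0],[0,0,0.1],1],[[0,0,0],[0,0,0.037],1]]' >/dev/null; python3 -m inch '[[[0,0,0],[0,0,0],1],[[0,0,0],[0,0,0],1]]' >/dev/null; python3 st.py 0 81 142; python3 - <<'E'
from h import *
s=cam('scene')['img'][:,:,::-1]
b=cv2.resize(s[120:320,265:465],None,fx=3,fy=3,interpolation=cv2.INTER_CUBIC)
cv2.imwrite('pics/leafpre.png',b)
E
```

```text
t 8.52 jig mm [ -3.2 115.1 143.8] yaw err deg -0.0 tilt [-0.0052 -0.0006 -1.    ] F [ 0.4 -0.8  0.3] w -0.0001 gf 0.0
shift units (tool) [-0.1136  0.0107  0.006 ] rows 0.8
```

View pics/leafpre.png

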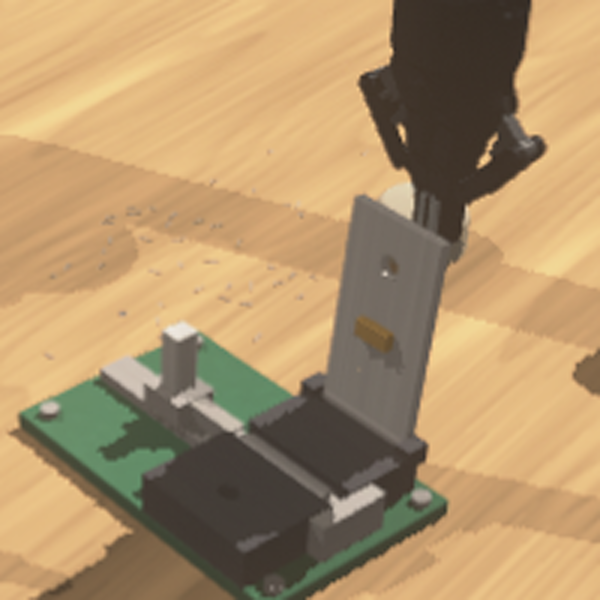

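```bash
python3 -m inch '[[[0,0,0],[-0.038,0.010,0.0045],1],[[0,0,0],[-0.038,0,0.0045],1],[[0,0,0],[-0.038,0,0.0045],1],[[0,0,0],[-0.043,0,0],1],[[0,0,0],[-0.043,0,0.003],1],[[0,0,0],[-0.042,0,0.013],1],[[0,0,0],[-0.042,0,0.013],1],[[0,0,0],[0,0,0],1]]' >/dev/null; python3 st.py 0 8 117;python3 -m inch '[[[0,0,0],[-0.037,0,0.023],1],[[0,0,0],[-0.037,0,0.023],1],[[0,0,0],[-0.03,0,0.033],1],[[0,0,0],[-0.03,0,0.033],1],[[0,0,0],[0,0,0],1]]' >/dev/null; python3 st.py 0 -22 74; python3 - <<'E'
from h import *
s=cam('scene')['img'][:,:,::-1]
b=cv2.resize(s[120:320,265:465],None,fx=2.5,fy=2.5,interpolation=cv2.INTER_CUBIC)
cv2.imwrite('pics/leafmid.png',b)
E
```

```text
t 9.23 jig mm [  0.6  27.  132.3] yaw err deg -0.21 tilt [-0.0024 -0.0012 -1.    ] F [-0.7  0.3 -0.3] w -0.0 gf 0.0
shift units (tool) [-0.0631 -0.0015  0.051 ] rows 0.6
t 9.65 jig mm [ -0.8 -11.9  96.4] yaw err deg -0.12 tilt [-0.0057 -0.0002 -1.    ] F [-0.4  0.  -0. ] w -0.0001 gf 0.0
shift units (tool) [-0.0335  0.003   0.0748] rows 0.6
```

View pics/leafmid.png

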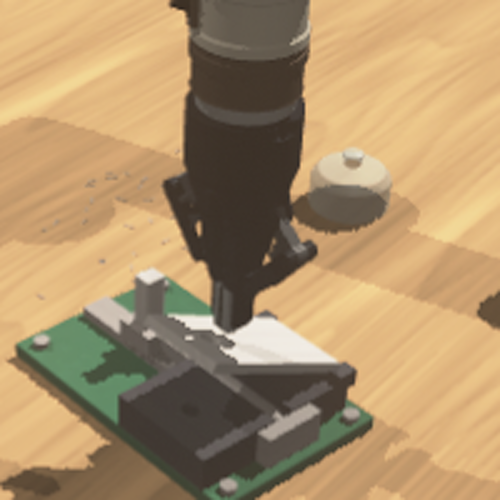

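The leaf is following the fingers and is about 30° up. I'll carry on down.

```bash
python3 -m inch '[[[0,0,0],[-0.018,0,0.037],1],[[0,0,0],[-0.018,0,0.037],1],[[0,0,0],[-0.008,0,0.03],1],[[0,0,0],[-0.005,0,0.028],1],[[0,0,0],[0,0,0],1],[[0,0,0],[0,0,0],1]]' >/dev/null; python3 st.py;python3 -m inch '[[[0,0,0],[0,0,0.0067],1],[[0,0,0],[0,0,0.0067],1],[[0,0,0],[0,0,0],1]]' >/dev/null; python3 st.py; python3 -m inch '[[[0,0,0],[0,0,0.0033],1],[[0,0,0],[0,0,0.0033],1],[[0,0,0],[0,0,0],1]]' >/dev/null; python3 st.py
```

```text
t 10.2 jig mm [  0.9 -24.2  59.6] yaw err deg 0.02 tilt [-0.0013  0.0004 -1.    ] F [0.6 0.7 0.8] w -0.0002 gf 0.0
t 10.45 jig mm [  1.5 -24.2  56.3] yaw err deg 0.02 tilt [ 0.0004  0.     -1.    ] F [ 0.5 -0.2 -0.4] w -0.0002 gf 0.0
t 10.7 jig mm [  1.6 -24.4  54.4] yaw err deg 0.0 tilt [ 0.0007 -0.     -1.    ] F [0.3 0.2 1.1] w 0.0001 gf 0.3
```

```bash
python3 -m inch '[[[0,0,0],[0,0,0.0067],1],[[0,0,0],[0,0,0.0033],1],[[0,0,0],[0,0,0],1]]' >/dev/null; python3 st.py; python3 -m inch '[[[0,0,0],[0,0,-0.04],1],[[0,0,0],[0,0,-0.1],1],[[0,0,0],[0,0,-0.13],1],[[0,0,0],[0,0,-0.13],1],[[0,0,0],[0,0,-0.13],-1],[[0,0,0],[-0.05,0,0],-1],[[0,0,0],[-0.13,0,0],-1],[[0,0,0],[-0.13,0,0],-1],[[0,0,0],[-0.05,0,0],-1],[[0,0,0],[0,0,0],-1]]' >/dev/null; python3 - <<'E'
from h import *
J=np.array([.5892,-.0501]);a=-.1895;c,s=np.cos(a),np.sin(a);d=np.array([.473,-.2868])-J
print('pin in jig',c*d[0]+s*d[1],-s*d[0]+c*d[1])
im=cam('top')['img'][:,:,::-1];s=cam('scene')['img'][:,:,::-1]
a=cv2.resize(im[160:315,270:390],None,fx=3.3,fy=3.3,interpolation=cv2.INTER_CUBIC)
b=cv2.resize(s[190:330,265:420],None,fx=2.5,fy=2.5,interpolation=cv2.INTER_CUBIC)
o=np.zeros((520,790,3),np.uint8);o[:a.shape[0],:a.shape[1]]=a;o[:b.shape[0],400:400+b.shape[1]]=b
cv2.imwrite('pics/shut.png',o)
E
python3 st.py -68 -254 200
```

```text
t 10.95 jig mm [  1.7 -24.8  51.4] yaw err deg -0.02 tilt [ 0.0007 -0.0006 -1.    ] F [-0.4 -1.2  4.3] w -0.0002 gf 1.4
pin in jig -0.06953317590166488 -0.2543510712559083
t 11.88 jig mm [   1.1 -132.9  209.7] yaw err deg -0.1 tilt [-0.0006  0.001  -1.    ] F [0.3 0.9 0.4] w 0.0844 gf 0.0
shift units (tool) [-0.4041 -0.2297  0.032 ] rows 3.4
```

View pics/shut.png

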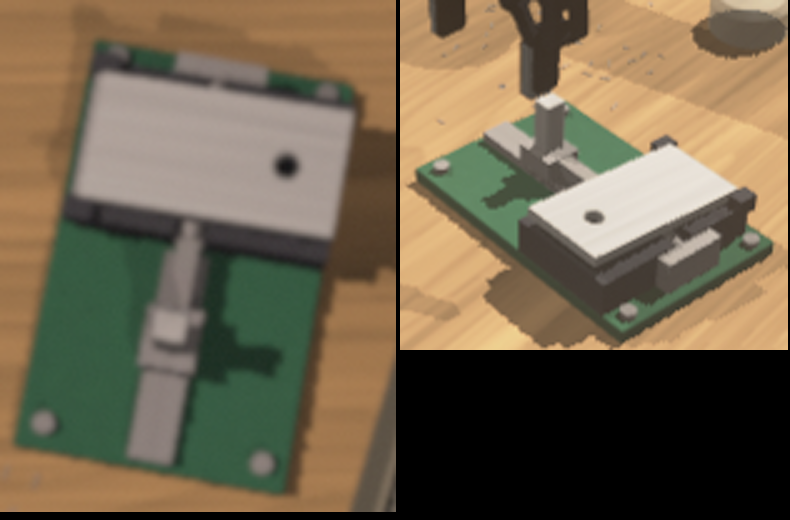

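The leaf lies on its shoe, its hole is at crop (286,166), and the jaw is still nipped. Next I compare the hole position from both cameras and take a wrist look at the pin from above.

```bash
python3 -m inch '[[[0,0,0],[-0.101,-0.058,0.008],-1],[[0,0,0],[-0.101,-0.058,0.008],-1],[[0,0,0],[-0.101,-0.058,0.008],-1],[[0,0,0],[-0.101,-0.058,0.008],-1],[[0,0,0],[0,0,0],-1],[[0,0,0],[0,0,0],-1]]' >/dev/null; python3 st.py -69.5 -254.4 52; python3 - <<'E'
from h import *
np.set_printoptions(precision=4,suppress=True)
J=np.array([.5892,-.0501]);a=-.1895;c_,s_=np.cos(a),np.sin(a);R=np.array([[c_,s_],[-s_,c_]])
def jig(P): return (R@(P[0,:2]-J)*1000).round(1)
ct=cam('top');cs=cam('scene');w=cam('wrist')
def dark(c,uv,r=9,f=.75):
    u,v=map(int,np.round(uv));g=c['img'][v-r:v+r+1,u-r:u+r+1].sum(2)/3.
    m=np.clip(np.median(g)*f-g,0,None);n,l=cv2.connectedComponents((m>0).astype(np.uint8))
    k=l[r-2:r+3,r-2:r+3].max();m=m*(l==k);y,x=np.mgrid[v-r:v+r+1,u-r:u+r+1]
    return [(x*m).sum()/m.sum(),(y*m).sum()/m.sum()]
uh=dark(ct,((286.5)/3.3-.5+270,166.5/3.3-.5+160));us=dark(cs,((594.5-400)/2.5-.5+265,216.5/2.5-.5+190))
print('hole px',uh,us,'jig',jig(pix2z(ct,[uh],.0555)),jig(pix2z(cs,[us],.0555)))
W=lambda x,y,z:np.r_[J+R.T@[x,y],z]
p=proj(w,[W(-.0695,-.2544,.08),W(-.0695,-.2544,.047),W(0,-.045,.0555)]);print(p)
x,y=p[0].astype(int)
x0,y0=max(0,x-110),max(0,y-90)
print(x0,y0);cv2.imwrite('pics/pinw.png',cv2.resize(w['img'][y0:y0+180,x0:x0+220,::-1],None,fx=3,fy=3,interpolation=cv2.INTER_CUBIC))
E
```

```text
t 12.38 jig mm [ -68.9 -253.7  200.4] yaw err deg -0.09 tilt [-0.0002  0.001  -1.    ] F [ 0.2 -0.2 -0.5] w 0.0853 gf 0.0
shift units (tool) [-0.0028 -0.002   0.4945] rows 3.6
hole px [np.float64(356.3478712694443), np.float64(209.91137596206931)] [np.float64(342.1365073461037), np.float64(276.47042960758785)] jig [ -0.7 -43.1] [  0.  -44.1]
[[325.9873 238.2875]
 [326.0752 227.9169]
 [430.6227 -73.3512]]
215 148
```

View pics/pinw.png

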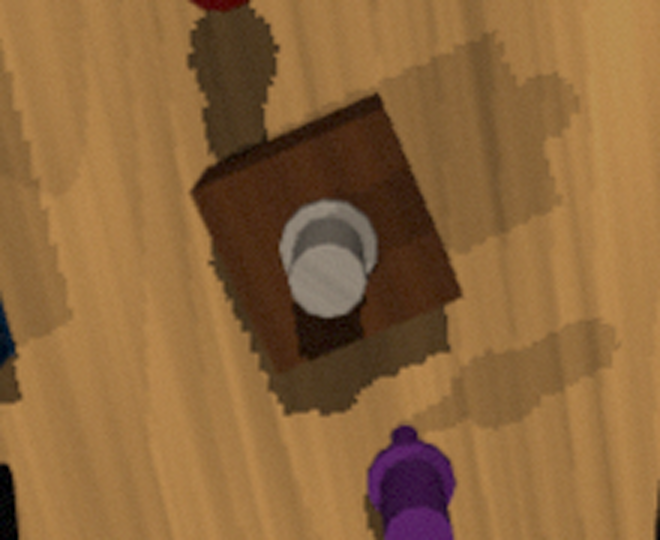

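The wrist crop shows the steel pin in the block, flange at about (325,231) and top at (324,242) in full pixels. Red is at the top edge and purple at the lower right. Taking the three cameras together, I use pin jig y of about -256 and hole y of about -44, which is a 212 mm move. Now I grasp the pin.

```bash
python3 -m inch '[[[0,0,0],[-0.0077,-0.002,0.05],-1],[[0,0,0],[0,0,0.1],-1],[[0,0,0],[0,0,0.1],-1],[[0,0,0],[0,0,0.1],-1],[[0,0,0],[0,0,0.1],-1],[[0,0,0],[0,0,0.0445],-1],[[0,0,0],[0,0,0],-1],[[0,0,0],[0,0,0],-1]]' >/dev/null; python3 st.py -69.5 -256 52; python3 -m inch '[[[0,0,0],[0,0,0],1],[[0,0,0],[0,0,0],1],[[0,0,0],[0,0,0],1],[[0,0,0],[0,0,0],1],[[0,0,0],[0,0,0],1],[[0,0,0],[0,0,0],1],[[0,0,0],[0,0,0],1],[[0,0,0],[0,0,0],1],[[0,0,0],[0,0,0],1],[[0,0,0],[0,0,0],1]]' >/dev/null; python3 st.py;python3 -m inch '[[[0,0,0],[0,0,-0.02],1],[[0,0,0],[0,0,-0.06],1],[[0,0,0],[0,0,-0.08],1],[[0,0,0],[0,0,-0.08],1],[[0,0,0],[0,0,-0.08],1],[[0,0,0],[0,0,-0.05],1],[[0,0,0],[0,0,0],1],[[0,0,0],[0,0,0],1]]' >/dev/null; python3 st.py -0.3 -44 120
```

```text
t 13.2 jig mm [ -68.6 -254.4   51.6] yaw err deg 0.14 tilt [-0.0015  0.0012 -1.    ] F [-0.3 -0.1  1.6] w 0.0855 gf 0.0
shift units (tool) [-0.0052 -0.0029 -0.0014] rows 0.0
t 14.03 jig mm [ -68.7 -256.3   53.1] yaw err deg -0.02 tilt [ 0.0008 -0.0006 -1.    ] F [-1.4  0.1  5.1] w 0.0184 gf 58.5
t 14.7 jig mm [ -68.4 -256.2  163.7] yaw err deg -0.01 tilt [ 0.0016 -0.0009 -1.    ] F [ 0.2  0.  -1.5] w 0.0182 gf 59.1
shift units (tool) [0.7076 0.2265 0.1457] rows 5.4
```

```bash
python3 -m inch '[[[0,0,0],[0.06,0.019,0],1],[[0,0,0],[0.118,0.0378,0],1],[[0,0,0],[0.118,0.0378,0],1],[[0,0,0],[0.118,0.0378,0],1],[[0,0,0],[0.118,0.0378,0],1],[[0,0,0],[0.118,0.0378,0],1],[[0,0,0],[0.0576,0.0185,0],1],[[0,0,0],[0,0,0.08],1],[[0,0,0],[0,0,0.04],1],[[0,0,0],[0,0,0.02],1]]' >/dev/null; python3 -m inch '[[[0,0,0],[0,0,0],1],[[0,0,0],[0,0,0],1],[[0,0,0],[0,0,0],1],[[0,0,0],[0,0,0],1],[[0,0,0],[0,0,0],1],[[0,0,0],[0,0,0],1]]' >/dev/null; python3 st.py -0.3 -44 105; python3 - <<'E'
from h import *
s=cam('scene');o=telemetry.get_obs()['eef_pos']
X=o-[0,0,.045];print('tip pred px',proj(s,[X,o-[0,0,.0111]]))
b=cv2.resize(s['img'][180:300,290:410,::-1],None,fx=5,fy=5,interpolation=cv2.INTER_CUBIC)
cv2.imwrite('pics/ins.png',b)
E
```

```text
t 16.03 jig mm [ -0.4 -44.  122. ] yaw err deg -0.03 tilt [ 0.0015 -0.0002 -1.    ] F [-0.5  0.1 -1.3] w 0.0184 gf 59.1
shift units (tool) [0.0001 0.0003 0.0568] rows 0.4
tip pred px [[342.39360853 266.48261903]
 [343.05937858 250.47011004]]
```

View pics/ins.png

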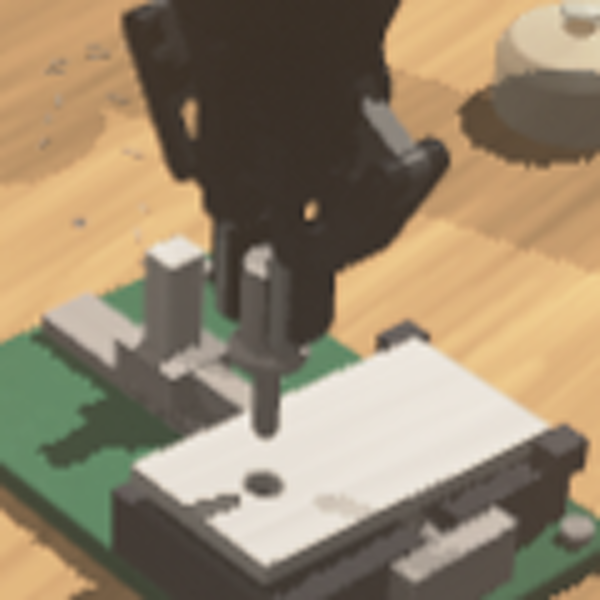

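The tip is at (343,266). Extended down to the leaf it lands at about (342.6,276.6), and the hole is at (342.1,276.5), so they're aligned. That was my tenth picture; from here I go by force and numbers. I'll descend in small steps.

```bash
python3 -m inch '[[[0,0,0],[0,0,0.02],1],[[0,0,0],[0,0,0.02],1],[[0,0,0],[0,0,0.017],1],[[0,0,0],[0,0,0],1]]' >/dev/null; python3 st.py; for i in 1 2 3 4; do python3 -m inch '[[[0,0,0],[0,0,0.007],1],[[0,0,0],[0,0,0.007],1],[[0,0,0],[0,0,0],1]]'>/dev/null; python3 st.py; done
```

```text
t 16.42 jig mm [ -2.2 -43.7 102.2] yaw err deg 0.0 tilt [-0.0033  0.0006 -1.    ] F [ 0.3 -1.2 -0.8] w 0.0183 gf 59.1
t 16.67 jig mm [ -1.1 -43.7  99.4] yaw err deg 0.0 tilt [-0.0007  0.0001 -1.    ] F [-0.2 -0.1 -0.9] w 0.0181 gf 59.1
t 16.92 jig mm [ -1.1 -43.8  95.3] yaw err deg -0.01 tilt [-0.0005  0.0001 -1.    ] F [-0.9  0.6 -1.3] w 0.0179 gf 59.1
t 17.17 jig mm [ -1.2 -43.8  91. ] yaw err deg -0.01 tilt [-0.0008  0.0001 -1.    ] F [-0.7  0.2 -0.5] w 0.0185 gf 59.1
t 17.42 jig mm [ -1.2 -43.7  86.8] yaw err deg -0.0 tilt [-0.0008  0.0001 -1.    ] F [-0.5 -0.8 -0.6] w 0.0181 gf 59.1
```

```bash
python3 -m inch '[[[0,0,0],[0,0.002,0.003],1],[[0,0,0],[0,0,0],1]]'>/dev/null; python3 st.py; for i in 1 2 3 4 5; do python3 -m inch '[[[0,0,0],[0,0,0.004],1],[[0,0,0],[0,0,0.003],1],[[0,0,0],[0,0,0],1]]'>/dev/null; python3 st.py; done
```

```text
t 17.58 jig mm [ -0.3 -43.8  86.3] yaw err deg -0.0 tilt [-0.0001  0.     -1.    ] F [-0.2 -0.  -0.2] w 0.018 gf 59.1
t 17.83 jig mm [ -0.4 -43.7  84.1] yaw err deg -0.0 tilt [-0.0004  0.0001 -1.    ] F [-0.6  0.8 -1.1] w 0.0182 gf 59.1
t 18.08 jig mm [ -0.4 -43.8  81.9] yaw err deg -0.01 tilt [-0.0004  0.     -1.    ] F [ 0.7 -0.8 -0.3] w 0.0184 gf 59.1
t 18.33 jig mm [ -0.4 -43.8  79.9] yaw err deg -0.01 tilt [-0.0003 -0.0001 -1.    ] F [ 0.6  0.5 -1. ] w 0.0185 gf 59.1
t 18.58 jig mm [ -0.4 -43.8  77.8] yaw err deg -0.0 tilt [-0.0003 -0.     -1.    ] F [ 0.2 -0.1 -1.1] w 0.0183 gf 59.1
t 18.83 jig mm [ -0.4 -43.8  75.7] yaw err deg -0.01 tilt [-0.0003 -0.     -1.    ] F [ 0.7 -0.7 -1.3] w 0.018 gf 59.1
```

```bash
for i in 1 2 3 4 5 6 7; do python3 -m inch '[[[0,0,0],[0,0,0.004],1],[[0,0,0],[0,0,0.003],1],[[0,0,0],[0,0,0],1]]'>/dev/null; python3 st.py; done
```

```text
t 19.08 jig mm [ -0.4 -43.8  73.6] yaw err deg -0.01 tilt [-0.0002 -0.     -1.    ] F [-0.4  0.2 -1.5] w 0.0179 gf 59.1
t 19.33 jig mm [ -0.3 -43.8  71.5] yaw err deg -0.0 tilt [-0.0002 -0.     -1.    ] F [ 0.3 -0.5 -1.8] w 0.0179 gf 59.1
t 19.58 jig mm [ -0.4 -43.8  69.4] yaw err deg -0.01 tilt [-0.0002 -0.     -1.    ] F [-0.5  0.3 -1.3] w 0.0177 gf 59.1
t 19.83 jig mm [ -0.3 -43.8  67.3] yaw err deg -0.01 tilt [-0.0002 -0.     -1.    ] F [ 0.4 -1.4 -1.6] w 0.0178 gf 59.1
t 20.08 jig mm [ -0.2 -43.8  65.5] yaw err deg -0.01 tilt [ 0.0003 -0.0002 -1.    ] F [-0.3 -0.9  1. ] w 0.0184 gf 59.3
t 20.33 jig mm [ -0.1 -43.9  63.4] yaw err deg -0.01 tilt [ 0.0005 -0.0003 -1.    ] F [-0.  -1.2  1.7] w 0.0182 gf 59.4
t 20.58 jig mm [ -0.  -43.9  61.2] yaw err deg -0.01 tilt [ 0.0004 -0.0003 -1.    ] F [-0.1 -0.7  1.2] w 0.0182 gf 59.4
```

```bash
for i in 1 2 3 4 5; do python3 -m inch '[[[0,0,0],[0,0,0.0035],1],[[0,0,0],[0,0,0],1],[[0,0,0],[0,0,0],1]]'>/dev/null; python3 st.py; done
```

```text
t 20.83 jig mm [  0.  -43.8  60.2] yaw err deg -0.01 tilt [ 0.0005 -0.0002 -1.    ] F [-0.4 -1.8  1.8] w 0.0184 gf 59.4
t 21.08 jig mm [ -0.  -43.9  59.6] yaw err deg -0.01 tilt [ 0.0008 -0.0004 -1.    ] F [-0.8 -1.8  4.9] w 0.018 gf 60.0
t 21.33 jig mm [  0.  -43.9  59.5] yaw err deg -0.01 tilt [ 0.0012 -0.0006 -1.    ] F [-2.7 -2.3 10.9] w 0.0183 gf 60.5
t 21.58 jig mm [  0.1 -43.9  59.4] yaw err deg -0.01 tilt [ 0.0018 -0.0007 -1.    ] F [-4.9 -1.3 14.9] w 0.0181 gf 61.0
t 21.83 jig mm [  0.1 -44.   59.3] yaw err deg -0.01 tilt [ 0.0024 -0.0008 -1.    ] F [-7.3 -1.4 19.7] w 0.0185 gf 61.5
```

The hard stop came at TCP z 59.5 mm, where 59.6 was predicted for home, with about 20 N of press. I'll hold a moment to check it's steady, then hand in.

```bash
python3 -m inch '[[[0,0,0],[0,0,0],1],[[0,0,0],[0,0,0],1],[[0,0,0],[0,0,0],1],[[0,0,0],[0,0,0],1],[[0,0,0],[0,0,0],1],[[0,0,0],[0,0,0],1],[[0,0,0],[0,0,0],1],[[0,0,0],[0,0,0],1],[[0,0,0],[0,0,0],1],[[0,0,0],[0,0,0],1]]'>/dev/null; python3 st.py && python3 -c "
from h import *
print(workorder.job_done())"
```

```text
t 22.67 jig mm [  0.1 -44.   59.3] yaw err deg -0.02 tilt [ 0.0024 -0.0008 -1.    ] F [-7.  -2.3 20.4] w 0.0179 gf 61.5
the job is handed in; nothing more can be done
None
```

I handed the job in at 22.7 s: the jaw holds the shaft against the stop, the leaf is down, and the gripper is still pressing the pin home with about 20 N; the verdict wasn't shown, and the final pin position rests on force and height readings because I had used all ten pictures.

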